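# Open the lint strainer and hold its lid at 60 degrees

## Task

The lint strainer from the washer's drain is waiting on the worktop to be emptied. Unscrew the red captive T-nut until it is loose enough to leave the lid's fork, swing its bolt right out of the fork and let it hang forward, then raise the heavy lid by its handle and keep holding it open at 60 degrees so that I can lift the basket out. The lid falls shut by itself, so finish with the handle still gripped and the lid steady; leave the brush, torch and spanner where they lie.

Things in the scene. Friction and masses are not known exactly. Their poses are not given: they have to be found in the camera images.
- strainer: Grey metal lint strainer, fixed. Pot 180 x 100 mm, lid 200 x 120 mm, lid's flat top 92 mm, its raised middle 98 mm above the worktop. Origin: centre of the underside. Its -x side is the front (bolt, nut), +x the hinge side, z up. Brass hose unions stick 42 mm out of its +x and -y faces at height 40 mm. The wall cabinet's front is at x = 0.62 in the world, 0.5 m above the worktop.
- lid_hinge (a point): Middle of the lid's hinge axis, which runs along the strainer's y: 109 mm behind (+x) the strainer's origin, 87 mm above the worktop.
- lid: The grey metal lid, 200 x 120 x 5 mm with a raised middle, handle on top and a fork ear at the front; origin on the hinge axis (same point as lid_hinge). Its -x points from the hinge to the front edge, z out of its top face; it turns about its y.
- lid_angle (a joint): Lid angle, rad: 0 closed, grows as its front edge rises about the hinge; stop at 1.40. Lid with handle weighs 0.5 kg, centre of mass about 110 mm from the hinge; let go, it falls shut from every angle. A few newtons at the handle raise it, but the nut on the fork at its front edge holds it down until the bolt is swung out.
- lid_handle (a point): Dark round bar handle on the lid, 12 mm thick, grip 68 mm long along its own y (parallel to the hinge axis), a post at each end. Origin: middle of the bar; lid closed: 141 mm above the worktop, 45 mm in front (-x) of the strainer's origin, 43 mm over the lid. From the hinge axis it is 154 mm forward and 54 mm up. The bar can turn between the pads while the gripper stays upright.
- bolt (a joint): Swing bolt, rad: 0 upright in the lid's fork, grows as it swings outward (top towards the strainer's -x) about bolt_pivot; comes to rest lying forward about level, at 1.6 to 1.75. Light; pushed past about 0.5 it drops by its own weight. It cannot leave the fork until the nut is loose.
- bolt_pivot (a point): Pivot pin of the swing bolt, parallel to the strainer's y, 117 mm in front (-x) of the strainer's origin, 30 mm above the worktop.
- nut (a joint): Turn of the captive T-nut on the bolt, rad: 0 tight, grows as it is loosened, counter-clockwise from above; stop at 2.9; starts between 0 and 0.5. Steep quick thread: it rises 1.9 mm per rad; from about 1.9 rad its collar clears the raised toes of the fork and the bolt can swing out. Needs about 0.05 N m and stays where left.
- t_bar (a point): Middle of the nut's red T-bar grip, 46 mm long along its own y, 12 mm thick along its own x, 20 mm high. Nut at 0: 124 mm above the worktop, 117 mm in front of the strainer's origin, bar parallel to the hinge axis. Turns with the nut, swings with the bolt. Fork top below it at 97 mm; the handle bar is 72 mm behind it.
- nail_brush: White nail brush with blue bristles, 30 x 85 x 23 mm, on the worktop behind the hinge; origin centre of its underside. Leave it alone.
- torch: Dark grey pocket torch, 33 x 99 x 33 mm, lying on the worktop; origin centre of its underside. Leave it alone.
- spanner: Small steel open-ended spanner, 26 x 155 x 9 mm, lying on the worktop; origin centre of its underside. Not needed; leave it alone.

How it is judged:
By the outcome, as a careful person would: the job done as asked, in the order asked, and still so for the second after the job is handed in, while the arm keeps its last pose, push and grip.
It also fails if it takes over 72 s, if anything falls off the work surface, if the arm or the gripper's body presses on something with over 40 N, if the wrist force passes 120 N, or if a joint passes its speed limit or range.

## Robot

A 6-joint arm with a two-finger parallel gripper is mounted at the origin on a cart in front of the work surface, level with it; the furniture and walls round the work are solid. World frame = base frame: x ahead of the robot, y to its left, z up, the work surface at z = 0. Lengths are in m, angles in rad, forces in N, time in s.
With the tool pointing down it reaches from about 0.35 to 0.925 m from the base axis. Payload 6.4 kg.
Tool frame: the origin (TCP) lies between the finger pads; the fingertips stand 22 mm ahead of it and the grasp point (between the pads) lies 3 mm ahead of it; z points along the fingers, y is the direction in which the jaws open and shut (so a half turn about z gives the same grasp; the last joint's range is limited). The gripper opens to 94 mm and grips with 3 to 60 N. Pads are 16 mm wide; open, the fingers measure 119 mm over their backs; the gripper's body (75 mm by 177 mm) begins 78 mm behind the grasp point.
Start: joints at [1.111, 0.245, 1.558, -0, 1.339, -0.174], TCP at [0.183, 0.624, 0.227] pointing down, gripper open.
Joint ranges: [-3.13, 3.13], [-1.02, 2.26], [0.13, 2.54], [-0.95, 4.09], [0.21, 2.88], [-2.74, 2.74]. Speed limits (rad/s): [2.57, 2.57, 3.14, 3.14, 3.14, 3.14].

## Interface

Orientations are given as a unit quaternion [w, x, y, z].
In Python, from rig import observe, snapshot, close_job gives the robot as it stands.
- The arm moves only by the shell command python3 -m crank 'ROWS' [FORCE]. ROWS is a JSON object of lists of equal length, an entry for each row: "gripper": the closure, from 0 (fully open) to 1 (shut); "slide": the shift along the tool's x, y, z each as a share of 40 cm, from -1 to 1, a list of three; "rotation": the turn, a rotation vector about the tool's x, y, z each as a share of 180 degrees, from -1 to 1, a list of three. In form: {"gripper": [gripper, ...], "slide": [[x, y, z], ...], "rotation": [[ax, ay, az], ...]}. A call has exactly 10 rows; each row is the pose to reach, as a shift and turn from the pose commanded when the call began, along the tool's axes at that moment, turning the shorter way round; what a row does not reach only later rows make up. A row lasts 1/12 s, in which the tool goes at most 41.7 mm and 7.16 degrees, less where a joint would pass 70% of its speed; a pose out of reach is approached as far as the arm can. A call with a number of a shift or a turn outside -1 to 1 is refused whole. A call with a gripper value outside its range is refused whole. The fingers move at their own pace and stop on an object; FORCE is the grip in N (left out, the last holds). Time passes only in rows, so rows that repeat a pose let the fingers close, or fill a call up. It gives the time, the measured TCP pose, the force and the opening at its end, in the units of the state.
- observe(): the state, without advancing time (a new reading comes with each control period).
- snapshot(name): name is "side" or "top"; returns a dict with "img" (384x512x3 uint8, red, green, blue), "range_z" (384x512 float32, m along the optical axis (not along the pixel's ray), 0 where there is no reading), "mtx" (3x3 intrinsics, pixels), "world_from_camera" (4x4, takes a point from camera to world coordinates). Camera axes: x right, y up, looking along -z (the intrinsics and any distortion apply to the point x, -y, -z); pixel columns grow to the right and rows downward; lengths in m; the calibration is good to about 2 mm. A picture is of the moment at which its call begins.
- close_job(): hands the job in, once; it reports no verdict.
The state is a dict: "clock": time; "joint_pos": joint angles; "dq": joint speeds; "tau": joint torques, N m; "tcp_pos": TCP position; "orientation": TCP orientation; "force": force on the tool from outside, world axes, zero at the start; "ft_torque": the same for the moment, N m; "gripper_width": opening from 0.0 (shut) to 1.0 (fully open).
Only numpy, scipy, OpenCV 4.12 (cv2) and the standard library are available. Lean on these libraries where they do the work, as an engineer would, in place of code of your own. Each camera call takes 0.05 s, during which the arm holds its last target. There are 200 camera calls.

## Working session

There is one attempt and no reset: what is moved stays moved. The work goes in short steps, Python scripts to look and compute and a shell command to move; the robot and the scene stay as the last step left them, time stands still between calls to the robot, and variables do not carry over. Pictures are saved under pics/ and viewed, about 8 in all and at most 12, crops included, and the job is handed in when it is done.

```bash
mkdir -p pics; cat > h.py <<'E'
import numpy as np,cv2
from rig import observe,snapshot
from scipy.spatial.transform import Rotation as R
def save(n,f):
    s=snapshot(n); cv2.imwrite('pics/'+f+'.png',s['img'][:,:,::-1]); np.savez('/tmp/'+f+'.npz',**s); return s
def pt(s,u,v):
    d=s['range_z'][int(v),int(u)]; K=s['mtx']; 
    p=np.array([(u-K[0,2])/K[0,0]*d,-(v-K[1,2])/K[1,1]*d,-d,1]); return (s['world_from_camera']@p)[:3]
def cloud(s):
    K=s['mtx'];d=s['range_z'];v,u=np.mgrid[:d.shape[0],:d.shape[1]]
    P=np.stack([(u-K[0,2])/K[0,0]*d,-(v-K[1,2])/K[1,1]*d,-d,np.ones_like(d)],-1)
    return (P@s['world_from_camera'].T)[...,:3]
def st():
    o=observe(); r=R.from_quat(np.r_[o['orientation'][1:],o['orientation'][0]])
    return o,r
E
python3 - <<'E'
from h import *
s=save('top','t0');print(s['world_from_camera'],s['mtx']); s=save('side','s0');print(s['world_from_camera'])
o,r=st();print(o,r.as_matrix())
import cv2
a=cv2.imread('pics/t0.png');b=cv2.imread('pics/s0.png')
cv2.imwrite('pics/ab.png',np.vstack([a,b])[:, :] if 0 else cv2.resize(np.hstack([a,b]),(800,300)))
E
```

```text
[[-0.00787763  0.99274437 -0.11998562  0.51224993]
 [-0.99968808 -0.01066236 -0.02258463  0.20184434]
 [-0.0237001   0.11977028  0.99251871  0.95134377]
 [ 0.          0.          0.          1.        ]] [[363.19648738   0.         259.82923701]
 [  0.         363.19648738 193.02538053]
 [  0.           0.           1.        ]]
[[-0.99892749  0.04264673 -0.01803137  0.58146722]
 [-0.04205191 -0.67263256  0.73878081  0.90446953]
 [ 0.0193781   0.73874671  0.67370453  0.71000186]
 [ 0.          0.          0.          1.        ]]
{'clock': 0.1, 'joint_pos': array([ 1.11089861e+00,  2.45708513e-01,  1.55884752e+00,  1.18806951e-05,
        1.33868474e+00, -1.74111725e-01]), 'dq': array([-2.63335002e-03, -2.28462032e-03, -4.15639331e-03, -7.69156372e-05,
       -1.44183828e-03, -9.87813380e-04]), 'tau': array([-4.80994586e-04, -4.16905940e+01, -3.15527308e+01,  6.86259242e-02,
        3.09287687e-02, -9.20149341e-05]), 'tcp_pos': array([0.1830246 , 0.6231991 , 0.22650234]), 'orientation': array([-2.62369809e-04,  1.42408525e-01,  9.89807624e-01, -7.81199104e-04]), 'force': array([-1.28212003,  0.60821594, -0.7023796 ]), 'ft_torque': array([ 0.00356751, -0.0337724 ,  0.00555554]), 'gripper_width': 1.0033787938682595} [[-9.59439487e-01  2.81913677e-01 -7.41890097e-04]
 [ 2.81914497e-01  9.59438404e-01 -1.47174626e-03]
 [ 2.96892450e-04 -1.62120105e-03 -9.99998642e-01]]
```

View pics/t0.png

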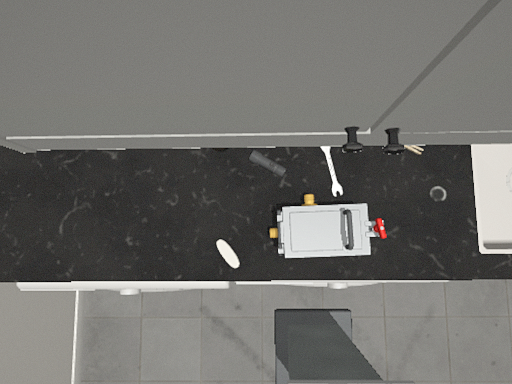

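View pics/s0.png

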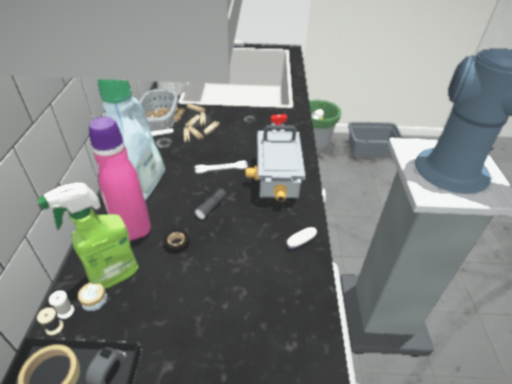

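The top view shows the strainer at px ~(325,230), its front (red nut at (380,228)) towards image right, which is world −y. The handle is at (348,229), the hinge side is at left, and the spanner and torch lie on the +x side with the brush at (228,253). The side view agrees. Next I measure the pose.

```bash
python3 - <<'E'
from h import *
s=np.load('/tmp/t0.npz');P=cloud(s)
u0,u1,v0,v1=255,400,190,270
Q=P[v0:v1,u0:u1];img=s['img'][v0:v1,u0:u1].astype(int)
z=Q[...,2]
m=(z>.084)&(z<.102)
pts=Q[m][:,:2].astype(np.float32)
mk=cv2.morphologyEx(m.astype(np.uint8),cv2.MORPH_OPEN,np.ones((9,9)))
print(cv2.minAreaRect((Q[mk>0][:,:2]*1000).astype(np.float32)), np.median(z[mk>0]), mk.sum())
h=(z>.133)&(z<.15)&(img.max(-1)<110)
p=Q[h];print('handle',h.sum(),p.mean(0),cv2.minAreaRect((p[:,:2]*1000).astype(np.float32)))
red=(img[...,0]>130)&(img[...,1]<70)
r=red&(z>.118);p=Q[r];print('tbar',r.sum(),p.mean(0),z[r].max(),cv2.minAreaRect((p[:,:2]*1000).astype(np.float32)))
print('table z',np.median(P[200:260,100:200,2]))
c=s['img'][180:280,250:410,::-1];cv2.imwrite('pics/c0.png',cv2.resize(c,(800,500),interpolation=cv2.INTER_CUBIC))
E
```

```text
((525.4140625, 75.14356994628906), (120.27759552001953, 213.39170837402344), 1.9905160665512085) 0.0958937605803773 4020
handle 116 [0.52733984 0.02459683 0.14405406] ((527.312744140625, 23.54343032836914), (86.24234008789062, 10.413752555847168), 1.650224208831787)
tbar 57 [ 0.52874451 -0.0472771   0.13180239] 0.13741957163444973 ((528.9417724609375, -48.47724151611328), (44.3961067199707, 11.900178909301758), 13.298402786254883)
table z -0.0010185628070004116
```

View pics/c0.png

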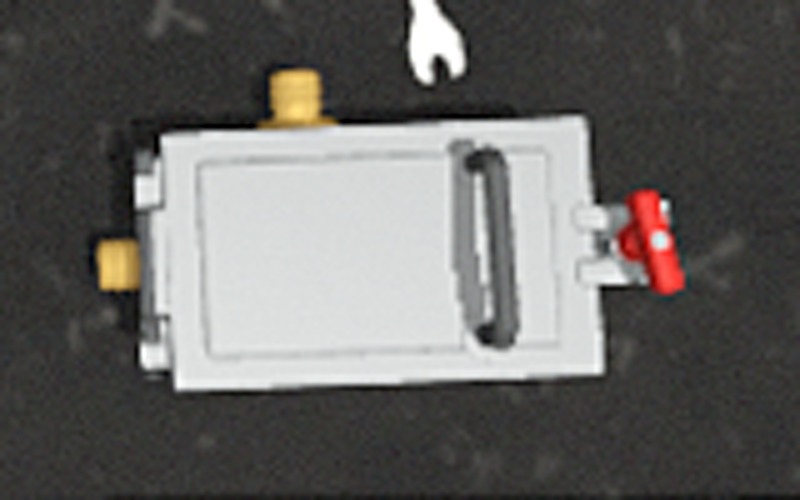

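```bash
cat >> h.py <<'E'
def plan(p,yaw):
    "shift/turn shares to bring the TCP to p, tool down, jaw axis y at yaw deg in world"
    o,r=st();y=np.deg2rad(yaw)
    T=np.array([[-np.sin(y)*-1*-1,np.cos(y),0],[np.cos(y),np.sin(y),0],[0,0,-1]])
    rv=(r.inv()*R.from_matrix(T)).as_rotvec()/np.pi
    d=r.inv().apply(np.array(p)-o['tcp_pos'])/.4
    print('slide',d.round(4),'rot',rv.round(4),'tcp',o['tcp_pos'].round(4),'force',o['force'].round(1),'w',round(o['gripper_width'],3),'t',o['clock'],'j6',o['joint_pos'][5].round(2))
E
python3 -m crank '{"gripper":[0.4,0.4,0.4,0.4,0.4,0.4,0.4,0.4,0.4,0.4],"slide":[[-0.065,-0.068,0],[-0.13,-0.136,0],[-0.195,-0.204,0],[-0.26,-0.272,0],[-0.325,-0.34,0],[-0.39,-0.408,0],[-0.455,-0.476,0],[-0.52,-0.544,0],[-0.585,-0.612,0],[-0.65,-0.68,0]],"rotation":[[0,0,0.038],[0,0,0.076],[0,0,0.114],[0,0,0.152],[0,0,0.19],[0,0,0.228],[0,0,0.266],[0,0,0.304],[0,0,0.342],[0,0,0.38]]}' 20
python3 -c "
from h import *
plan([.529,-.048,.18],-76.7)"
```

```text
clock: 0.93
tcp_pos: [0.3562, 0.2877, 0.2272]
orientation: [-0.0, 0.676, 0.737, -0.0]
force: [-0.1, 0.3, -0.1]
gripper_width: 0.6
slide [-0.8731  0.3587  0.1179] rot [-0.000e+00  1.000e-04  4.534e-01] tcp [0.3562 0.2877 0.2272] force [-0.1  0.3 -0.1] w 0.6 t 0.9333 j6 0.35
```

```bash
python3 -m crank '{"gripper":[0.4,0.4,0.4,0.4,0.4,0.4,0.4,0.4,0.4,0.4],"slide":[[-0.087,0.036,0],[-0.175,0.072,0],[-0.262,0.108,0],[-0.349,0.143,0],[-0.437,0.179,0],[-0.524,0.215,0],[-0.611,0.251,0],[-0.698,0.287,0],[-0.786,0.323,0],[-0.873,0.359,0]],"rotation":[[0,0,0.038],[0,0,0.076],[0,0,0.114],[0,0,0.152],[0,0,0.19],[0,0,0.228],[0,0,0.266],[0,0,0.304],[0,0,0.342],[0,0,0.38]]}'
python3 - <<'E'
from h import *
plan([.529,-.048,.123],-76.7)
s=save('side','s1');c=s['img'][80:230,220:370,::-1];cv2.imwrite('pics/s1c.png',cv2.resize(c,(600,600),interpolation=cv2.INTER_CUBIC))
P=cloud(s);img=s['img'].astype(int);red=(img[...,0]>130)&(img[...,1]<70)&(P[...,2]>.1)&(P[...,2]<.15)
p=P[red];print(len(p),p.mean(0),p.min(0),p.max(0))
E
```

```text
clock: 1.77
tcp_pos: [0.5311, -0.0472, 0.227]
orientation: [-0.0, 0.973, 0.229, -0.0]
force: [0.5, 0.7, 0.8]
gripper_width: 0.6
slide [-0.0055 -0.0003  0.2601] rot [-0.0001  0.0001  0.0731] tcp [ 0.5311 -0.0472  0.227 ] force [0.5 0.7 0.8] w 0.6 t 1.7667 j6 0.81
98 [ 0.53132005 -0.04333977  0.12421184] [ 0.50852341 -0.05693954  0.10704972] [ 0.55273492 -0.03618605  0.13551895]
```

View pics/s1c.png

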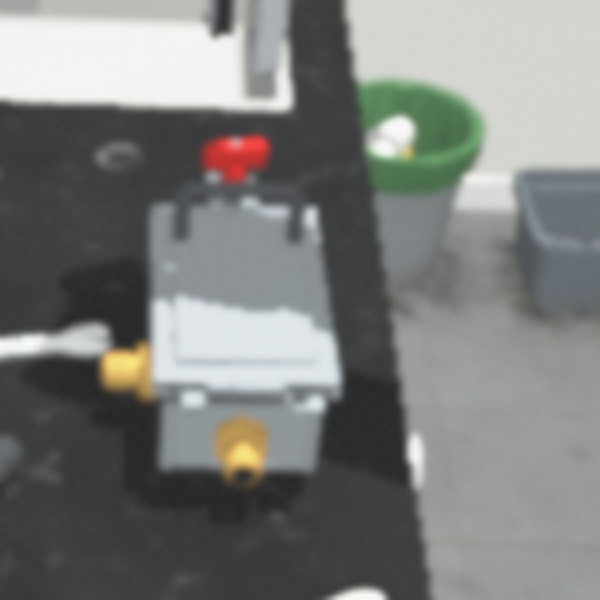

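The crop shows the red T-bar at (237,155) behind the handle bar, with the gripper above and out of the way. Descending.

```bash
python3 -m crank '{"gripper":[0.4,0.4,0.4,0.4,0.4,0.4,0.4,0.4,0.4,0.4],"slide":[[-0.004,-0.001,0.01],[-0.004,-0.001,0.04],[-0.004,-0.001,0.08],[-0.004,-0.001,0.12],[-0.004,-0.001,0.16],[-0.004,-0.001,0.2],[-0.004,-0.001,0.22],[-0.004,-0.001,0.24],[-0.004,-0.001,0.25],[-0.004,-0.001,0.25]],"rotation":[[0,0,0.035],[0,0,0.073],[0,0,0.073],[0,0,0.073],[0,0,0.073],[0,0,0.073],[0,0,0.073],[0,0,0.073],[0,0,0.073],[0,0,0.073]]}' 20 && python3 -m crank '{"gripper":[1,1,1,1,1,1,1,1,1,1],"slide":[[0,0,0],[0,0,0],[0,0,0],[0,0,0],[0,0,0],[0,0,0],[0,0,0],[0,0,0],[0,0,0],[0,0,0]],"rotation":[[0,0,0],[0,0,0],[0,0,0],[0,0,0],[0,0,0],[0,0,0],[0,0,0],[0,0,0],[0,0,0],[0,0,0]]}' 20
python3 -c "
from h import *
plan([.53,-.048,.127],-76.7)"
```

```text
clock: 2.65
tcp_pos: [0.5288, -0.0455, 0.1268]
orientation: [-0.0, 0.993, 0.119, -0.001]
force: [-1.0, 0.2, 0.3]
gripper_width: 0.598
clock: 3.48
tcp_pos: [0.5302, -0.0486, 0.1281]
orientation: [0.003, 0.993, 0.119, 0.001]
force: [2.4, -9.8, -2.5]
gripper_width: 0.191
slide [-0.0001 -0.0016  0.0026] rot [ 0.0022 -0.0003  0.0023] tcp [ 0.5302 -0.0486  0.1281] force [ 2.4 -9.8 -2.5] w 0.191 t 3.4833 j6 1.03
```

```bash
python3 -m crank '{"gripper":[1,1,1,1,1,1,1,1,1,1],"slide":[[0,-0.003,0],[0,-0.003,0],[0,-0.003,0],[0,-0.003,0],[0,-0.003,0],[0,-0.003,0],[0,-0.003,0],[0,-0.003,0],[0,-0.003,0],[0,-0.003,0]],"rotation":[[0,0,0],[0,0,0],[0,0,0],[0,0,0],[0,0,0],[0,0,0],[0,0,0],[0,0,0],[0,0,0],[0,0,0]]}' 20
python3 - <<'E'
from h import *
plan([.53,-.048,.127],-76.7)
s=save('top','t1');c=s['img'][180:280,300:430,::-1];cv2.imwrite('pics/t1c.png',cv2.resize(c,(780,600),interpolation=cv2.INTER_CUBIC))
E
```

```text
clock: 4.32
tcp_pos: [0.5301, -0.0484, 0.1281]
orientation: [0.004, 0.993, 0.119, 0.001]
force: [2.0, -13.9, -4.2]
gripper_width: 0.191
slide [-0.0001 -0.0011  0.0027] rot [ 0.0029 -0.0004  0.0023] tcp [ 0.5301 -0.0484  0.1281] force [  2.  -13.9  -4.2] w 0.191 t 4.3167 j6 1.03
```

View pics/t1c.png

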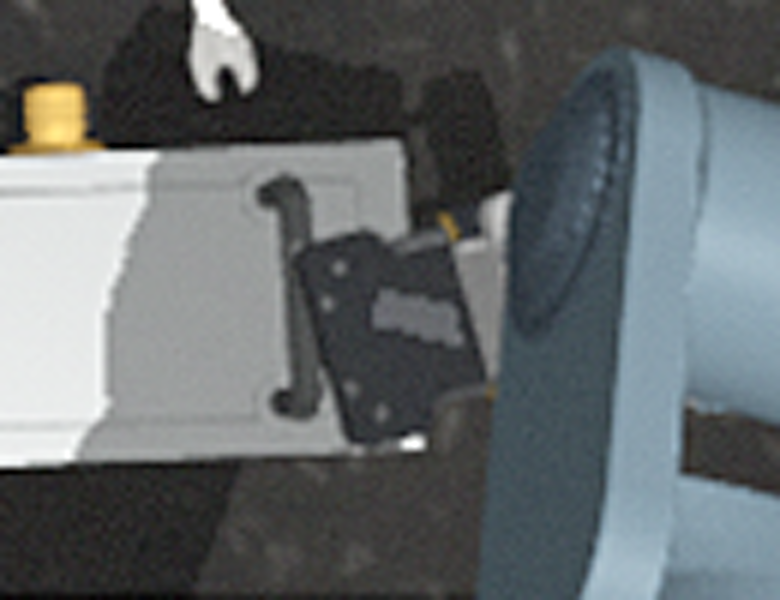

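The top view shows only the gripper and arm covering the nut, so it tells me nothing new. A width of 18 mm suggests the tips are on the round hub below the bar. I'll open slightly, raise 10 mm, recentre and regrip.

```bash
python3 -m crank '{"gripper":[0.6,0.6,0.6,0.6,0.6,0.6,1,1,1,1],"slide":[[0,0.007,0],[0,0.007,0],[0,0.007,-0.013],[0,0.007,-0.026],[0,0.007,-0.026],[0,0.007,-0.026],[0,0.007,-0.026],[0,0.007,-0.026],[0,0.007,-0.026],[0,0.007,-0.026]],"rotation":[[0,0,0],[0,0,0],[0,0,0],[0,0,0],[0,0,0],[0,0,0],[0,0,0],[0,0,0],[0,0,0],[0,0,0]]}' 25 && python3 -m crank '{"gripper":[1,1,1,1,1,1,1,1,1,1],"slide":[[0,0,0],[0,0,0],[0,0,0],[0,0,0],[0,0,0],[0,0,0],[0,0,0],[0,0,0],[0,0,0],[0,0,0]],"rotation":[[0,0,0],[0,0,0],[0,0,0],[0,0,0],[0,0,0],[0,0,0],[0,0,0],[0,0,0],[0,0,0],[0,0,0]]}'
python3 -c "
from h import *
plan([.53,-.048,.137],-76.7);print(observe()['ft_torque'])"
```

```text
clock: 5.2
tcp_pos: [0.5298, -0.0476, 0.138]
orientation: [0.001, 0.993, 0.119, 0.0]
force: [1.4, -7.7, 0.5]
gripper_width: 0.151
clock: 6.03
tcp_pos: [0.5301, -0.0488, 0.1381]
orientation: [0.002, 0.993, 0.119, 0.0]
force: [1.0, -5.7, -1.6]
gripper_width: 0.124
slide [ 0.0002 -0.002   0.0027] rot [ 0.0011 -0.0002  0.0021] tcp [ 0.5301 -0.0488  0.1381] force [ 1.  -5.7 -1.6] w 0.124 t 6.0333 j6 1.03
[-1.08782537 -0.05938885 -0.02310377]
```

Width is now 11.7 mm, so it's on the bar. Unscrewing, rising with the thread.

```bash
python3 -m crank '{"gripper":[1,1,1,1,1,1,1,1,1,1],"slide":[[0,0.003,-0.001],[0,0.004,-0.001],[0,0.004,-0.002],[0,0.004,-0.002],[0,0.004,-0.003],[0,0.004,-0.003],[0,0.004,-0.004],[0,0.004,-0.005],[0,0.004,-0.005],[0,0.004,-0.006]],"rotation":[[0,0,-0.02],[0,0,-0.055],[0,0,-0.09],[0,0,-0.125],[0,0,-0.16],[0,0,-0.195],[0,0,-0.23],[0,0,-0.265],[0,0,-0.3],[0,0,-0.335]]}'
python3 -c "
from h import *
plan([.53,-.048,.137],-76.7);print(observe()['ft_torque'])"
```

```text
clock: 6.87
tcp_pos: [0.5299, -0.0489, 0.1401]
orientation: [-0.0, 0.797, 0.604, -0.0]
force: [0.2, -2.4, -0.7]
gripper_width: 0.128
slide [ 0.0022 -0.0003  0.0077] rot [-0.000e+00  1.000e-04  3.388e-01] tcp [ 0.5299 -0.0489  0.1401] force [ 0.2 -2.4 -0.7] w 0.128 t 6.8667 j6 -0.03
[-0.28745354  0.07218137  0.00172958]
```

```bash
python3 -m crank '{"gripper":[1,1,1,1,1,1,1,1,1,1],"slide":[[0,0,-0.001],[0,0,-0.001],[0,0,-0.002],[0,0,-0.002],[0,0,-0.003],[0,0,-0.003],[0,0,-0.004],[0,0,-0.005],[0,0,-0.005],[0,0,-0.006]],"rotation":[[0,0,-0.038],[0,0,-0.076],[0,0,-0.114],[0,0,-0.152],[0,0,-0.19],[0,0,-0.228],[0,0,-0.266],[0,0,-0.304],[0,0,-0.342],[0,0,-0.38]]}'
python3 -c "
from h import *
plan([.53,-.048,.137],-76.7);print(observe()['ft_torque'])"
```

```text
clock: 7.7
tcp_pos: [0.5297, -0.0491, 0.1424]
orientation: [-0.0, 0.32, 0.948, -0.0]
force: [0.3, -1.7, -1.2]
gripper_width: 0.124
slide [0.001  0.0026 0.0135] rot [-3.00e-04  3.00e-04  7.19e-01] tcp [ 0.5297 -0.0491  0.1424] force [ 0.3 -1.7 -1.2] w 0.124 t 7.7 j6 -1.22
[-0.38280129  0.07006866 -0.03104986]
```

```bash
python3 -m crank '{"gripper":[0.5,0.5,0.5,0.5,0.5,0.5,0.5,0.5,0.5,0.5],"slide":[[0,0,0],[0,0,0],[0,0,0],[0,0,0],[0,0,-0.02],[0,0,-0.05],[0,0,-0.08],[0,0,-0.11],[0,0,-0.13],[0,0,-0.13]],"rotation":[[0,0,0],[0,0,0],[0,0,0],[0,0,0],[0,0,0],[0,0,0],[0,0,0],[0,0,0],[0,0,0],[0,0,0]]}'
python3 - <<'E'
from h import *
plan([.53,-.008,.194],0)
s=save('side','s2');c=s['img'][90:190,220:350,::-1];cv2.imwrite('pics/s2c.png',cv2.resize(c,(780,600),interpolation=cv2.INTER_CUBIC))
P=cloud(s);img=s['img'].astype(int);red=(img[...,0]>130)&(img[...,1]<70)&(P[...,2]>.1)&(P[...,2]<.16)
p=P[red];print(len(p),p.mean(0),p.min(0),p.max(0),np.polyfit(p[:,0],p[:,1],1))
E
```

```text
clock: 8.53
tcp_pos: [0.5315, -0.0492, 0.1979]
orientation: [0.003, 0.322, 0.947, 0.0]
force: [-0.4, -0.5, -0.2]
gripper_width: 0.501
slide [0.066  0.0792 0.0096] rot [0.0013 0.0012 0.291 ] tcp [ 0.5315 -0.0492  0.1979] force [-0.4 -0.5 -0.2] w 0.501 t 8.5333 j6 -1.22
108 [ 0.53097701 -0.04302658  0.12892632] [ 0.51201772 -0.05901731  0.10903863] [ 0.55015389 -0.02918723  0.14304532] [-0.64814612  0.30112411]
```

View pics/s2c.png

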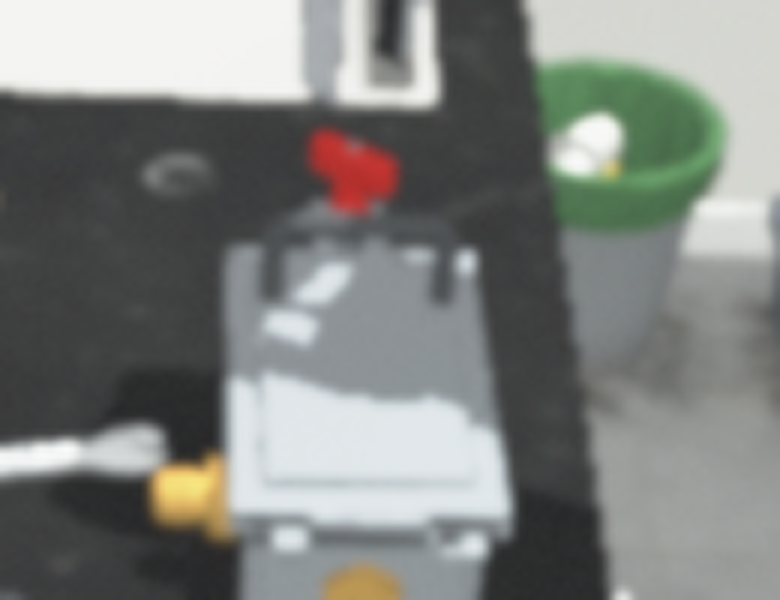

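The T-bar at (353,165) is higher and turned to about 146° (~2.5 rad), with the nut raised. Next: closed fingers go behind the bar, in front of the handle.

```bash
python3 -m crank '{"gripper":[1,1,1,1,1,1,1,1,1,1],"slide":[[0.01,0.012,0],[0.02,0.024,0],[0.03,0.036,0],[0.04,0.048,0],[0.05,0.06,0],[0.066,0.079,0],[0.066,0.079,0],[0.066,0.079,0],[0.066,0.079,0],[0.066,0.079,0]],"rotation":[[0,0,0.037],[0,0,0.074],[0,0,0.111],[0,0,0.148],[0,0,0.185],[0,0,0.222],[0,0,0.259],[0,0,0.291],[0,0,0.291],[0,0,0.291]]}'
python3 -c "
from h import *
plan([.53,-.008,.134],0)"
```

```text
clock: 9.42
tcp_pos: [0.528, -0.0075, 0.1941]
orientation: [-0.0, 0.706, 0.708, -0.0]
force: [-0.2, -0.2, 0.0]
gripper_width: 0.005
slide [-0.0013  0.0052  0.1502] rot [-0.0004 -0.0001  0.0009] tcp [ 0.528  -0.0075  0.1941] force [-0.2 -0.2  0. ] w 0.005 t 9.4167 j6 -0.23
```

```bash
python3 -m crank '{"gripper":[1,1,1,1,1,1,1,1,1,1],"slide":[[0,0.005,0.02],[0,0.005,0.05],[0,0.005,0.09],[0,0.005,0.12],[0,0.005,0.14],[0,0.005,0.15],[0,0.005,0.15],[-0.01,0.005,0.15],[-0.025,0.005,0.15],[-0.04,0.005,0.15]],"rotation":[[0,0,0],[0,0,0],[0,0,0],[0,0,0],[0,0,0],[0,0,0],[0,0,0],[0,0,0],[0,0,0],[0,0,0]]}' && python3 -m crank '{"gripper":[1,1,1,1,1,1,1,1,1,1],"slide":[[-0.01,0,0],[-0.02,0,0],[-0.035,0,0],[-0.05,0,0],[-0.065,0,0],[-0.08,0,0],[-0.095,0,0],[-0.11,0,0],[-0.125,0,0],[-0.14,0,0]],"rotation":[[0,0,0],[0,0,0],[0,0,0],[0,0,0],[0,0,0],[0,0,0],[0,0,0],[0,0,0],[0,0,0],[0,0,0]]}'
```

```text
clock: 10.25
tcp_pos: [0.5309, -0.0243, 0.1355]
orientation: [0.001, 0.707, 0.707, 0.0]
force: [0.7, 1.0, 0.5]
gripper_width: 0.003
clock: 11.08
tcp_pos: [0.5303, -0.0802, 0.1346]
orientation: [-0.0, 0.707, 0.707, -0.0]
force: [-0.6, -1.0, -0.0]
gripper_width: 0.007
```

```bash
python3 -m crank '{"gripper":[1,1,1,1,1,1,1,1,1,1],"slide":[[-0.02,0,0],[-0.04,0,0],[-0.06,0,0],[-0.07,0,0],[-0.07,0,0],[-0.07,0,0],[-0.07,0,0],[-0.07,0,-0.05],[-0.07,0,-0.1],[-0.07,0,-0.15]],"rotation":[[0,0,0],[0,0,0],[0,0,0],[0,0,0],[0,0,0],[0,0,0],[0,0,0],[0,0,0],[0,0,0],[0,0,0]]}'
python3 - <<'E'
from h import *
plan([.529,.0235,.20],90)
s=save('side','s3');t=save('top','t3')
c=np.hstack([cv2.resize(s['img'][70:190,220:350,::-1],(400,369)),cv2.resize(t['img'][170:290,280:410,::-1],(400,369))]);cv2.imwrite('pics/s3c.png',c)
for q in(s,t):
  P=cloud(q);img=q['img'].astype(int);red=(img[...,0]>120)&(img[...,1]<70)&(abs(P[...,0]-.53)<.05)&(P[...,1]<.1)
  p=P[red]
  if len(p):print(len(p),p.mean(0),p.min(0),p.max(0))
E
```

```text
clock: 11.92
tcp_pos: [0.53, -0.107, 0.195]
orientation: [-0.001, 0.707, 0.707, -0.0]
force: [0.2, 0.3, 0.4]
gripper_width: 0.004
slide [ 0.3264 -0.0023 -0.0123] rot [-1.000e-04 -4.000e-04 -4.998e-01] tcp [ 0.53  -0.107  0.195] force [0.2 0.3 0.4] w 0.004 t 11.9167 j6 -0.41
127 [ 0.53502736 -0.14589508  0.01355272] [ 0.51410515 -0.16943446 -0.00384701] [ 0.55301717 -0.1280728   0.03014573]
```

View pics/s3c.png

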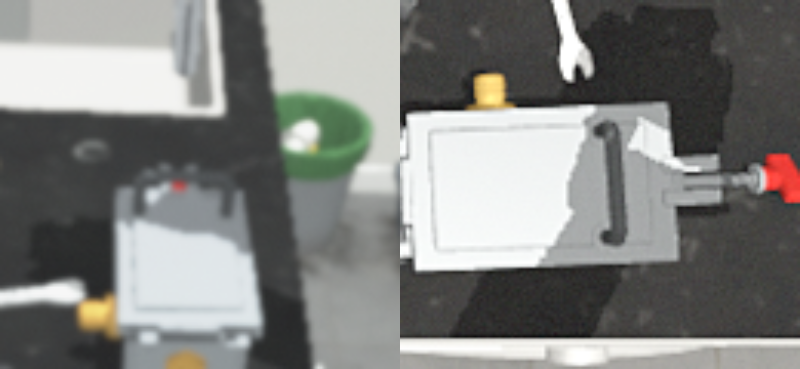

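The bolt lies forward, with the red nut at right (785,178) at about worktop level and the fork clear. Next, the handle.

```bash
python3 -m crank '{"gripper":[1,1,1,0.4,0.4,0.4,0.4,0.4,0.4,0.4],"slide":[[0.03,0,-0.012],[0.06,0,-0.012],[0.1,0,-0.012],[0.14,0,-0.012],[0.18,0,-0.012],[0.22,0,-0.012],[0.26,0,-0.012],[0.3,-0.002,-0.012],[0.326,-0.004,-0.012],[0.326,-0.005,-0.012]],"rotation":[[0,0,0.038],[0,0,0.076],[0,0,0.114],[0,0,0.152],[0,0,0.19],[0,0,0.228],[0,0,0.266],[0,0,0.304],[0,0,0.342],[0,0,0.38]]}'
python3 - <<'E'
from h import *
plan([.528,.0235,.143],-88.4)
t=np.load('/tmp/t3.npz');P=cloud(t);img=t['img'].astype(int)
h=(P[...,2]>.13)&(P[...,2]<.155)&(img.max(-1)<110)&(abs(P[...,0]-.527)<.06)&(abs(P[...,1]-.024)<.03)
p=P[h];print(len(p),p.mean(0),cv2.minAreaRect((p[:,:2]*1000).astype(np.float32)))
E
```

```text
clock: 12.85
tcp_pos: [0.5274, 0.0249, 0.1979]
orientation: [-0.001, 0.983, 0.186, -0.001]
force: [-0.3, -0.9, -0.2]
gripper_width: 0.466
slide [0.0004 0.0039 0.1372] rot [-0.0004  0.0006  0.1101] tcp [0.5274 0.0249 0.1979] force [-0.3 -0.9 -0.2] w 0.466 t 12.85 j6 1.03
188 [0.52676248 0.02378169 0.14432409] ((528.5252685546875, 23.668563842773438), (88.6203842163086, 12.305281639099121), 1.6511701345443726)
```

```bash
python3 -m crank '{"gripper":[0.4,0.4,0.4,0.4,0.4,0.4,0.4,0.4,0.4,0.4],"slide":[[0,0.003,0],[0,0.003,0],[0,0.003,0],[0,0.003,0.03],[0,0.003,0.06],[0,0.003,0.09],[0,0.003,0.12],[0,0.003,0.137],[0,0.003,0.137],[0,0.003,0.137]],"rotation":[[0,0,0.037],[0,0,0.074],[0,0,0.11],[0,0,0.11],[0,0,0.11],[0,0,0.11],[0,0,0.11],[0,0,0.11],[0,0,0.11],[0,0,0.11]]}' && python3 -m crank '{"gripper":[1,1,1,1,1,1,1,1,1,1],"slide":[[0,0,0],[0,0,0],[0,0,0],[0,0,0],[0,0,0],[0,0,0],[0,0,0],[0,0,0],[0,0,0],[0,0,0]],"rotation":[[0,0,0],[0,0,0],[0,0,0],[0,0,0],[0,0,0],[0,0,0],[0,0,0],[0,0,0],[0,0,0],[0,0,0]]}' 35
python3 -c "
from h import *
plan([.528,.0235,.143],-88.4)"
```

```text
clock: 13.68
tcp_pos: [0.5285, 0.0217, 0.144]
orientation: [-0.0, 1.0, 0.016, -0.001]
force: [1.2, 0.3, 0.6]
gripper_width: 0.599
clock: 14.52
tcp_pos: [0.5288, 0.0227, 0.1447]
orientation: [-0.001, 1.0, 0.016, 0.0]
force: [-0.4, 5.6, 0.9]
gripper_width: 0.117
slide [-0.0019 -0.0022  0.0044] rot [-0.0007 -0.0001  0.0011] tcp [0.5288 0.0227 0.1447] force [-0.4  5.6  0.9] w 0.117 t 14.5167 j6 1.37
```

Width 11 mm, so the handle is gripped. Raising along the arc, 25° first.

```bash
python3 -m crank '{"gripper":[1,1,1,1,1,1,1,1,1,1],"slide":[[0,-0.006,-0.017],[0,-0.013,-0.033],[0,-0.021,-0.049],[0,-0.029,-0.065],[0,-0.038,-0.08],[0,-0.048,-0.095],[0,-0.058,-0.11],[0,-0.069,-0.124],[0,-0.081,-0.137],[0,-0.093,-0.15]],"rotation":[[0,0,0],[0,0,0],[0,0,0],[0,0,0],[0,0,0],[0,0,0],[0,0,0],[0,0,0],[0,0,0],[0,0,0]]}' 35
python3 -c "
from h import *
plan([.528,.0235,.143],-88.4)"
```

```text
clock: 15.35
tcp_pos: [0.5276, 0.0585, 0.2054]
orientation: [0.001, 1.0, 0.016, -0.0]
force: [2.6, -2.3, -4.5]
gripper_width: 0.115
slide [-0.0017  0.0872  0.1563] rot [0.0006 0.0001 0.0012] tcp [0.5276 0.0585 0.2054] force [ 2.6 -2.3 -4.5] w 0.115 t 15.35 j6 1.44
```

```bash
python3 -m crank '{"gripper":[1,1,1,1,1,1,1,1,1,1],"slide":[[0,-0.013,-0.012],[0,-0.026,-0.024],[0,-0.054,-0.046],[0,-0.084,-0.066],[0,-0.115,-0.083],[0,-0.148,-0.097],[0,-0.182,-0.108],[0,-0.199,-0.112],[0,-0.216,-0.116],[0,-0.216,-0.116]],"rotation":[[0,0,0],[0,0,0],[0,0,0],[0,0,0],[0,0,0],[0,0,0],[0,0,0],[0,0,0],[0,0,0],[0,0,0]]}' 35 && python3 -m crank '{"gripper":[1,1,1,1,1,1,1,1,1,1],"slide":[[0,0,0],[0,0,0],[0,0,0],[0,0,0],[0,0,0],[0,0,0],[0,0,0],[0,0,0],[0,0,0],[0,0,0]],"rotation":[[0,0,0],[0,0,0],[0,0,0],[0,0,0],[0,0,0],[0,0,0],[0,0,0],[0,0,0],[0,0,0],[0,0,0]]}' 35
python3 - <<'E'
from h import *
plan([.528,.0235,.143],-88.4)
s=save('side','s4');t=save('top','t4')
c=np.hstack([cv2.resize(s['img'][50:220,200:380,::-1],(400,378)),cv2.resize(t['img'][140:310,240:420,::-1],(400,378))]);cv2.imwrite('pics/s4c.png',c)
o,_=st();p=o['tcp_pos']+[0,0,-.003]
# hinge: handle closed measured at y=.0235,z=.141 -> hinge 154 mm back at z=.087
for hy in (.1755,.1775,.1795): print(hy,'lid deg',np.degrees(np.arctan2(p[2]-.087,hy-p[1]))-19.32,'r',np.hypot(p[2]-.087,hy-p[1]))
P=cloud(s);m=(abs(P[...,0]-.52)<.06)&(P[...,1]>.06)&(P[...,1]<.19)&(P[...,2]>.10)
img=s['img'].astype(int);q=P[m&(img.min(-1)>90)]
print(len(q)); 
E
```

```text
clock: 16.18
tcp_pos: [0.5255, 0.1458, 0.2546]
orientation: [0.001, 1.0, 0.016, 0.001]
force: [-2.0, -4.2, 7.2]
gripper_width: 0.116
clock: 17.02
tcp_pos: [0.5256, 0.1449, 0.2544]
orientation: [0.001, 1.0, 0.016, 0.001]
force: [-1.0, -4.0, 6.4]
gripper_width: 0.117
slide [-0.0042  0.3033  0.2789] rot [ 0.0004 -0.0008  0.0011] tcp [0.5256 0.1449 0.2544] force [-1.  -4.   6.4] w 0.117 t 17.0167 j6 1.6
0.1755 lid deg 60.152190529024175 r 0.16723820624653593
0.1775 lid deg 59.480024931934885 r 0.16761516588414224
0.1795 lid deg 58.81096749300186 r 0.1680150887277037
4510
```

View pics/s4c.png

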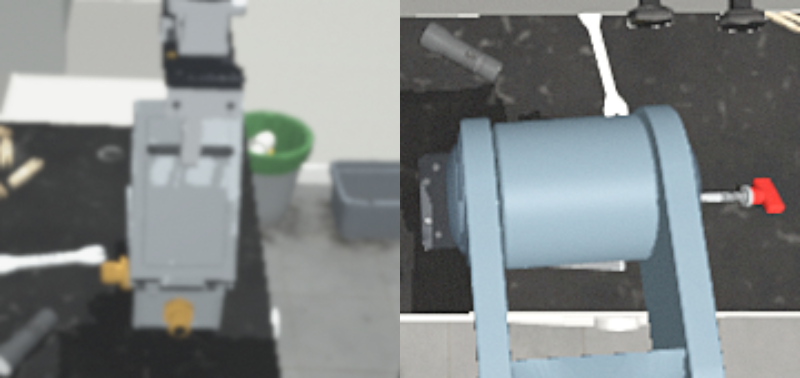

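```bash
python3 - <<'E'
from h import *
s=np.load('/tmp/s4.npz');P=cloud(s)
# lid face: crop px (140..235,185..270) -> image
sc=180/400
u0,u1=int(200+145*sc),int(200+225*sc);v0,v1=int(50+195*sc),int(50+262*sc)
q=P[v0:v1,u0:u1].reshape(-1,3);q=q[np.isfinite(q).all(1)]
A=np.c_[q[:,0],q[:,2],np.ones(len(q))];c=np.linalg.lstsq(A,q[:,1],rcond=None)[0]
res=q[:,1]-A@c;print(len(q),res.std(),c,'lid angle',np.degrees(np.arctan2(1,-c[1])))
print(q.min(0),q.max(0),'y at z=.098 (hinge side)',c[0]*.528+c[1]*.098+c[2])
n=np.array([-c[0],1,-c[1]]);n/=np.linalg.norm(n)
b=np.array([.5256,.1449,.2514]);print('bar height over fitted face',n@(b-np.array([.528,c[0]*.528+c[2],0])))
o,_=st();print(o['ft_torque'],o['force'],o['dq'].round(4))
# dark bar in side view
img=s['img'].astype(int);m=(img.max(-1)<90)&(abs(P[...,0]-.526)<.06)&(P[...,2]>.2)&(P[...,2]<.29)&(abs(P[...,1]-.145)<.03)
print(m.sum(),P[m].mean(0),P[m].max(0))
E
```

```text
1080 0.031367270215178295 [ 0.08950162  0.89824057 -0.03163299] lid angle 131.93146891388707
[0.47913319 0.12959686 0.11939465] [0.58146722 0.90446953 0.71000186] y at z=.098 (hinge side) 0.10365144038580543
bar height over fitted face -0.0715034334304294
[-0.74350564  0.42421952 -0.03330995] [-1.24034564 -3.93798562  6.62057651] [-0.001  -0.0012  0.0001  0.0019 -0.     -0.0002]
18 [0.53578231 0.14968849 0.2483337 ] [0.56771998 0.15448552 0.25131542]
```

Some no-return pixels polluted that fit, so I'll drop them and fit robustly.

```bash
python3 - <<'E'
from h import *
s=np.load('/tmp/s4.npz');P=cloud(s)
sc=180/400
u0,u1=int(200+145*sc),int(200+225*sc);v0,v1=int(50+195*sc),int(50+262*sc)
ok=s['range_z'][v0:v1,u0:u1]>0
q=P[v0:v1,u0:u1][ok]
for i in range(4):
    A=np.c_[q[:,0],q[:,2],np.ones(len(q))];c=np.linalg.lstsq(A,q[:,1],rcond=None)[0]
    res=q[:,1]-A@c;q=q[abs(res)<2.5*res.std()]
print(len(q),res.std(),c,'lid angle',np.degrees(np.arctan2(1,-c[1])),q.min(0),q.max(0))
n=np.array([-c[0],1,-c[1]]);n/=np.linalg.norm(n)
f=lambda b:n@(b-np.array([0,c[2],0]))
print('bar over face (43)',f(np.array([.5256,.1449,.2514])),'hinge axis vs face (-11)',f(np.array([.522,.1775,.087])))
E
```

```text
1053 0.0017388287988065435 [ 0.03040218 -0.5788436   0.22344623] lid angle 59.93587054444727 [0.47913319 0.12959686 0.11939465] [0.56974118 0.17359885 0.18575884]
bar over face (43) 0.04411970319029066 hinge axis vs face (-11) -0.00991201074107778
```

```bash
python3 -m crank '{"gripper":[1,1,1,1,1,1,1,1,1,1],"slide":[[0,0,0],[0,0,0],[0,0,0],[0,0,0],[0,0,0],[0,0,0],[0,0,0],[0,0,0],[0,0,0],[0,0,0]],"rotation":[[0,0,0],[0,0,0],[0,0,0],[0,0,0],[0,0,0],[0,0,0],[0,0,0],[0,0,0],[0,0,0],[0,0,0]]}' 35 && python3 -c "
from rig import close_job
print(close_job())"
```

```text
clock: 17.95
tcp_pos: [0.5256, 0.145, 0.2544]
orientation: [0.001, 1.0, 0.016, 0.001]
force: [-1.2, -3.3, 7.9]
gripper_width: 0.121
the job is handed in; nothing more can be done
None
```

I unscrewed the T-nut and swung the bolt out to hang forward. The lid is now open at 60° with the handle still gripped, and the job was handed in at about 18 s.

- **Nut:** I turned it about 2.26 rad, to roughly 2.5 rad by the camera. My first grip was too low and landed on the hub, so I regripped 10 mm higher on the bar before turning.
- **Bolt:** the pictures show it lying forward and clear of the fork, with the nut near worktop level. I didn't compute its exact angle.
- **Lid:** a plane fitted to the depth image gives 59.9°. Arm positions give 58.8–60.2°, depending on where the hinge is taken to be. Over the last second the arm moved only about 0.1 mm.
- **Grip:** 35 N was commanded, with the fingers about 11 mm apart on the 12 mm bar.
- **Brush, torch and spanner:** I did nothing near them. The torch and spanner look unmoved, but I didn't check the brush in the last pictures.

Two readings disagreed. At the end the wrist read 6–8 N upwards, where a hanging lid should pull down. The tool also sits about 4 mm above the calculated arc. I found no cause for either, and both are far below the force limits.

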